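# Grease the finishing machine's bearing block

## Task

First slide the loose bearing block along the counter, without lifting it, into the wooden U-shaped bench stop until it sits fully home against the stop's back. Then take the grease coupler out of its stand and press it squarely, in line with the leaning grease nipple on the block, until the nipple snaps down to its end, and keep it pressed there: the job finishes with the robot still gripping the coupler and holding it down against the nipple's spring. Leave the other things on the counter where they are.

Things in the scene. Friction and masses are not known exactly. Their poses are not given: they have to be found in the camera images.
- bearing_block: Loose cast-aluminium bearing block, 0.8 kg. Foot 110 (x) x 76 (y) x 22 mm high; origin at the centre of its underside, z up. On it a housing: cylinder 48 mm wide, 50 mm long along y, axis at x = +15 mm, 30 mm up. A boss (22 mm wide) and brass grease nipple rise from it, leaning 30 degrees from vertical to -x (front). Push it at the foot's front face, x = -55 mm.
- nipple_tip (a point): Tip of the block's brass grease nipple; moves with it. Its z axis points out along the nipple (30 degrees off the block's z, towards the block's -x); y = the block's y. With the nipple out it is at x = -13 mm, 78.5 mm up, in the block's frame. The head is 14 mm wide and long, rounded, on a 9 mm stem; the tip stands 26 mm above the boss.
- nipple (a joint): How far the nipple is pressed in along its axis, m: 0 = out (rest), 0.008 = end stop. A spring pushes it out: 5 N at rest, rising to about 12 N at 2.5 mm, where it gives way with a snap, falling to about 5 N at the end stop. It comes out again when let go.
- bench_stop: Wooden U-shaped stop fixed to the counter, 18 mm high, no floor, open to its -x. Its origin, on the counter, is where the block's origin lies when home, the block's x along the stop's x. Back wall: inner face at x = 57 mm (2 mm of play). Side walls: inner faces at y = +/-43 mm from x = -4 mm to the back, flaring in front to about +/-63 mm at the mouth, x = -57 mm.
- coupler: Loose grease coupler, 0.2 kg, 120 mm long, stands mouth down in its stand. Origin at the centre of its mouth, z up along it. From the mouth up: flared cup (34 mm outside; inside 27 mm narrowing to 18 mm; floor 12 mm deep), 18 mm nose, 50 mm round flange at 40 to 46 mm, square black handle 30 x 30 mm (sides along its x and y) from 46 to 120 mm: grip here.
- coupler_socket (a point): Floor of the coupler's socket, on the coupler's axis 12 mm above its mouth: this is what bears on the nipple tip.
- coupler_stand: Fixed dark wooden stand block 90 x 90 x 45 mm, origin at the centre of its underside, with one round hole 39 mm wide and 42 mm deep in the middle of the top. The coupler's flange rests on its top, the coupler's origin 5 mm above the counter.
- shoe: Bystander: brown leather shoe, about 265 x 85 x 98 mm. Leave it alone.
- polish_tin: Bystander: round steel polish tin, 72 mm wide, 28 mm high. Leave it alone.
- padlock: Bystander: brass padlock lying flat, 75 x 38 x 18 mm, between stop and stand. Leave it alone.
- lock_cylinder: Bystander: brass door lock cylinder, 60 mm long, 32 mm high. Leave it alone.
- shoe_brush: Bystander: glue brush lying flat, on the right. Leave it alone.
- glue_jar: Bystander: brown glass jar, 66 mm wide, 85 mm high, on the right. Leave it alone.
There are look-alikes about, which are no part of the job. Several things have the shape of the bearing_block; the one meant has the colours described above. Leave any green look-alike of the coupler alone.

How it is judged:
On the way, in this order (a step that is already met when the one before it is completed fails the run):
1. the bearing block is slid fully home in the bench stop (horizontal distance between bearing_block and bench_stop below 0.009 m and angle between the x axis of bearing_block and the x axis of bench_stop, either way round below 0.1 rad and angle between bearing_block's own z axis and vertical below 0.08 rad), for 0.2 s.
2. the coupler is gripped and lifted clear of its stand (z of coupler in the frame of coupler_stand above 0.05 m and contact force between the fingers and coupler above 3 N), for 0.2 s.
3. the coupler, square on the nipple, has pressed it past its snap and holds it there (value of joint nipple above 0.0055 m and angle between the z axis of coupler and the z axis of nipple_tip, either way round below 0.16 rad and distance between coupler_socket and nipple_tip below 0.007 m and contact force between coupler and bearing_block above 2.5 N and contact force between the fingers and coupler above 3 N), for 0.5 s.
At the end, for the whole second after the job is handed in: Fingers still grip the coupler: socket floor within 7 mm of the nipple tip, axes within 0.16 rad, pressing the block with over 2.5 N, nipple in by more than 5.5 mm (past its snap); block flat, within 9 mm and 0.1 rad of home in the stop (all of step 1 and all of step 3); the arm keeps its last pose, push and grip.
It fails at once if the bearing block is lifted off the counter (height (world z) of bearing_block above 0.015 m).
It fails at once if a bystander is disturbed (distance of any of shoe, polish_tin, padlock, lock_cylinder, shoe_brush, glue_jar from where it was at the start of the episode above 0.03 m).
It also fails if it takes over 61 s, if anything falls off the work surface, if the arm or the gripper's body presses on something with over 40 N, if the wrist force passes 120 N, or if a joint passes its speed limit or range.

## Robot

A 6-joint arm with a two-finger parallel gripper is mounted at the origin on the work surface. World frame = base frame: x ahead of the robot, y to its left, z up, the work surface at z = 0. Lengths are in m, angles in rad, forces in N, time in s.
With the tool pointing down it reaches from about 0.325 to 0.9 m from the base axis. Payload 3.5 kg.
Tool frame: the origin (TCP) lies at the very end of the fingers, on their centre line; the grasp point (between the pads) lies 19 mm behind it (hold_point_z is the distance from the TCP to the grasp point, in m); z points along the fingers, y is the line along which they close (so a half turn about z gives the same grasp; the last joint's range is limited). The gripper opens to 85 mm and grips with 20 to 120 N. Pads are 22 mm wide; open, the fingers measure 114 mm over their backs; the gripper's body (76 mm by 85 mm) begins 54 mm behind the grasp point. The pads swing forward as they close: fully open they stand 13 mm farther back than shut.
Start: joints at [-1.352, 0.276, -0.026, 1.268, 0, 1.467], TCP at [0.198, -0.593, 0.231] pointing down, gripper open.
Joint ranges: [-3.12, 3.12], [-0.85, 1.88], [-1.08, 1.24], [-1.95, 2.15], [-1.57, 1.53], [-3.14, 3.14]. Speed limits (rad/s): [2.57, 2.57, 3.14, 3.14, 3.14, 3.14].

## Interface

Orientations are given as a unit quaternion [x, y, z, w].
In Python, from rig import observe, capture, hand_in, silhouettes, tip_of, hold_point_z gives the robot as it stands. The module is installed in compiled form; this text tells all that it offers.
- The arm moves only by the tool send_rows, never from a script. Its argument "rows" is a list of rows, each a list of 3 entries, a list of its own where there are three numbers: the opening in per cent of the stroke, from 0 (shut) to 100 (fully open), then the shift along the tool's x, y, z in m, then the turn about the tool's z in degrees. A call has 1 to 5 rows; each row shifts and turns the commanded pose from where the row before left it, along the tool's axes as they then stand; what a row does not reach is not made up. A row lasts 1/10 s, in which the tool goes at most 50 mm and 8.59 degrees, less where a joint would pass 70% of its speed; a pose out of reach is approached as far as the arm can. A call with a gripper value outside its range is refused whole. The fingers move at their own pace and stop on an object; the grip force is fixed at half the most. Time passes only in rows, so rows that do not move let the fingers close. It gives the time, the measured TCP pose, the force, the opening and the grip force at its end, in the units of the state.
- observe(): the state, without advancing time (a new reading comes with each control period).
- capture(name): name is "scene" or "top" or "wrist"; returns a dict with "img" (480x640x3 uint8, red, green, blue), "depth" (480x640 float32, m along the optical axis (not along the pixel's ray), 0 where there is no reading), "fx", "fy", "cx", "cy" (pixels), "R" (3x3) and "t" (3): a world point X has camera coordinates R X + t; the wrist camera has in their place "hand_eye" (4x4, takes a point from camera to tool coordinates, whose origin is the TCP and whose axes are the flange's). Camera axes: x right, y down, z forward; pixel columns grow to the right and rows downward; lengths in m; the calibration is good to about 2 mm. A picture is of the moment at which its call begins: read the wrist's pose just before it.
- hand_in(): hands the job in; it is judged then, once.
Trained networks look in the newest picture that a camera, given by its name, has taken for a name from the list of things; names that differ only in an ending like _2 or _b are one class to them, and where a whole thing is asked for, a point or a joint stands for the part that bears it (a point fixed in the world has none). Each returns a list of dicts, best first, with "p" (0 to 1); they miss things now and then, are a little off and sometimes report something else, mostly with a low value. They report only what shows in the picture. A call takes as long as a camera call. They do not tell look-alikes from the thing itself.
- silhouettes(target, camera): "region" (480x640 bool, what is visible of it).
- tip_of(target, camera): "position" ([x, y, z] in m, in world coordinates, good to about 4 mm: a listed point, or the origin of a listed thing).
The state is a dict: "clock": time; "q": joint angles; "dq": joint speeds; "effort": joint torques, N m; "eef_pos": TCP position; "eef_rot": TCP orientation; "wrist_force": force on the tool from outside, world axes, zero at the start; "wrist_torque": the same for the moment, N m; "opening": finger opening in m; "grip_force": force on a finger pad.
Only numpy, scipy, OpenCV 4.12 (cv2) and the standard library are available. Lean on these libraries where they do the work, as an engineer would, in place of code of your own. Each camera call takes 0.05 s, during which the arm holds its last target. There are 200 camera calls.

## Working session

There is one attempt and no reset: what is moved stays moved. The work goes in short steps, Python scripts to look and compute and a tool call to move; the robot and the scene stay as the last step left them, time stands still between calls to the robot, and variables do not carry over. Pictures are saved under pics/ and viewed, at most 12 in all, crops included, and the job is handed in when it is done.

Besides the shell and the picture viewer there is one more tool, called after "Request:" as a command line: name --argument value ..., lists and objects as JSON in quotes. send_rows: Moves the arm, as the interface text tells. Its arguments: {"type":"object","properties":{"rows":{"type":"array","items":{"type":"array"}}},"required":["rows"]}

```bash
mkdir -p pics; cat > h.py <<'E'
import numpy as np,cv2
from rig import *
from scipy.spatial.transform import Rotation as Ro
def cap(n,save=None):
    s=observe();c=capture(n)
    if n=='wrist':
        H=np.array(c['hand_eye']);Rt=Ro.from_quat(s['eef_rot']).as_matrix()
        c['Rc']=Rt@H[:3,:3];c['o']=Rt@H[:3,3]+np.array(s['eef_pos'])
    else:
        c['Rc']=np.array(c['R']).T;c['o']=-c['Rc']@np.array(c['t'])
    if save: cv2.imwrite('pics/'+save,c['img'][:,:,::-1])
    return c
def cloud(c):
    v,u=np.mgrid[:480,:640];d=c['depth']
    P=np.stack([(u-c['cx'])/c['fx']*d,(v-c['cy'])/c['fy']*d,d],-1)
    W=P@c['Rc'].T+c['o'];W[d<=0]=np.nan
    return W
E
python3 - <<'E'
from h import *
np.set_printoptions(precision=4,suppress=True)
s=observe();print({k:np.round(s[k],3) for k in s})
print(hold_point_z)
for n in('scene','top'):
    c=cap(n,n+'.png')
    for t in('bearing_block','nipple_tip','bench_stop','coupler','coupler_stand','padlock'):
        uv=lambda p:(lambda q:(q[:2]/q[2]*[c['fx'],c['fy']]+[c['cx'],c['cy']]).round())(np.array(c['R'])@p+c['t'])
        for r in tip_of(t,n):
            print(n,t,round(r['p'],2),np.round(r['position'],3),uv(np.array(r['position'])))
a=cv2.imread('pics/scene.png');b=cv2.imread('pics/top.png')
E
```

```text
{'clock': np.float64(0.0), 'q': array([-1.352,  0.277, -0.028,  1.268,  0.   ,  1.467]), 'dq': array([ 0.001, -0.001,  0.001,  0.001, -0.002,  0.   ]), 'effort': array([ -0.   , -44.551,  29.52 ,   0.016,  -0.   ,   0.   ]), 'eef_pos': array([ 0.197, -0.592,  0.23 ]), 'eef_rot': array([ 0.987,  0.16 , -0.   , -0.001]), 'wrist_force': array([0.574, 0.049, 0.573]), 'wrist_torque': array([-0.045,  0.012,  0.008]), 'grip_force': np.float64(0.0), 'opening': np.float64(0.085)}
0.0187
scene bearing_block 0.93 [ 0.474 -0.068  0.003] [332. 247.]
scene nipple_tip 0.49 [ 0.46  -0.069  0.078] [337. 224.]
scene bench_stop 0.62 [ 0.604 -0.067 -0.001] [283. 270.]
scene bench_stop 0.22 [ 0.512  0.311 -0.004] [409. 383.]
scene coupler 0.7 [ 0.398  0.311 -0.002] [456. 358.]
scene coupler 0.59 [ 0.512  0.311 -0.001] [409. 382.]
scene coupler 0.41 [ 0.607 -0.064 -0.   ] [283. 271.]
scene coupler_stand 0.56 [ 0.513  0.309 -0.001] [408. 381.]
scene padlock 0.93 [0.574 0.125 0.002] [336. 325.]
scene padlock 0.21 [ 0.476 -0.066 -0.   ] [332. 249.]
top bearing_block 0.81 [ 0.474 -0.061  0.004] [325. 265.]
top bearing_block 0.48 [ 0.461 -0.066  0.079] [327. 267.]
top bearing_block 0.45 [ 0.657 -0.377  0.002] [447. 200.]
top nipple_tip 0.52 [ 0.475 -0.206  0.078] [385. 263.]
top nipple_tip 0.38 [ 0.46  -0.065  0.079] [327. 268.]
top coupler 0.83 [0.397 0.309 0.002] [180. 291.]
top coupler 0.74 [0.508 0.312 0.008] [181. 248.]
top padlock 0.85 [0.577 0.128 0.001] [254. 224.]
```

View pics/scene.png

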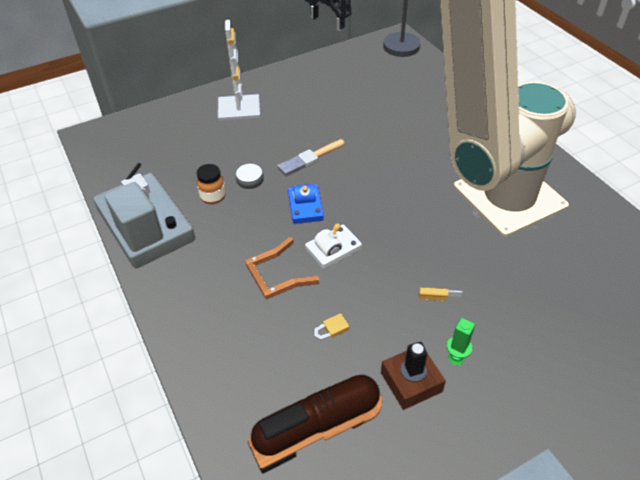

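View pics/top.png

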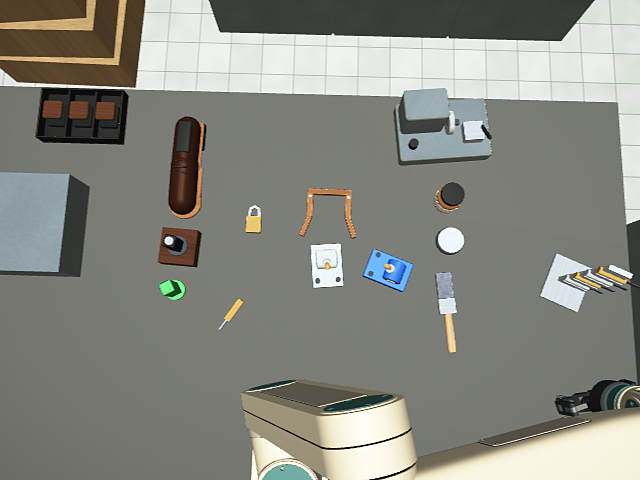

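The scene picture shows the white/aluminium block at about (332,245) and the blue look-alike at (305,203). The wooden stop is at (283,270), the black-handled coupler in its stand at (415,360), and the green look-alike at (460,340).

In the top picture, possible mix-ups are:
- **Block:** white at (326,265) or blue at (388,268). I choose the white one.
- **Coupler:** black in the stand at (178,243) or green at (172,289). I choose the black one.

Next I measure them and check the choice in a close crop.

```bash
python3 - <<'E'
from h import *
np.set_printoptions(precision=4,suppress=True)
c=cap('top');W=cloud(c);im=c['img'].astype(int)
hsv=cv2.cvtColor(c['img'],cv2.COLOR_RGB2HSV)
def box(x0,x1,y0,y1):
    m=np.zeros((480,640),bool);m[y0:y1,x0:x1]=1;return m
z=W[...,2]
def rect(m,nm):
    P=W[m][:,:2].astype(np.float32);r=cv2.minAreaRect(P*1000);print(nm,m.sum(),r,np.median(W[m][:,2]))
m=box(300,352,236,296)&(z>.012)&(z<.032);rect(m,'foot')
m2=box(295,362,183,243)&(z>.010)&(z<.03)&(hsv[...,1]>90);rect(m2,'stop')
P=W[m2];
i=np.argsort(-P[:,0])
b=P[(P[:,0]>P[:,0].max()-.014)];print('back',np.polyfit(b[:,1],b[:,0],1),b.min(0),b.max(0))
for s in(1,-1):
    q=P[(P[:,0]<P[:,0].max()-.02)&(P[:,0]>P[:,0].max()-.05)&(s*(P[:,1]+.065)>0)];print(s,np.polyfit(q[:,0],q[:,1],1),q.min(0),q.max(0))
m3=box(150,210,220,275)&(z>.035)&(z<.055);rect(m3,'stand/flange')
m4=box(150,210,220,275)&(z>.11);rect(m4,'handle top')
a=cv2.resize(c['img'][180:300,290:420],None,fx=4,fy=4);b=cv2.resize(c['img'][220:300,150:220],None,fx=4,fy=4)
b=cv2.copyMakeBorder(b,0,480-b.shape[0],0,0,0);cv2.imwrite('pics/crop.png',np.hstack([a,b])[:,:,::-1])
E
```

```text
foot 873 ((472.90020751953125, -65.7212905883789), (110.9501724243164, 75.80890655517578), 5.52458381652832) 0.0217740921737124
stop 647 ((612.0413208007812, -65.6729507446289), (142.5215606689453, 126.57662200927734), 89.23059844970703) 0.017123062107558873
back [0.0096 0.6686] [ 0.6618 -0.1234  0.0102] [ 0.6758 -0.0106  0.0261]
1 [ 0.0216 -0.0307] [ 0.6259 -0.0225  0.0107] [ 0.6542 -0.0112  0.0243]
-1 [-0.1134 -0.0443] [ 0.6264 -0.1239  0.0101] [ 0.6557 -0.1105  0.0244]
stand/flange 1035 ((508.21551513671875, 311.6115417480469), (92.8092041015625, 90.41077423095703), 86.66102600097656) 0.04495153523869799
handle top 169 ((507.9354248046875, 310.6184387207031), (30.26758575439453, 30.05306053161621), 76.660400390625) 0.1245965719441895
```

View pics/crop.png

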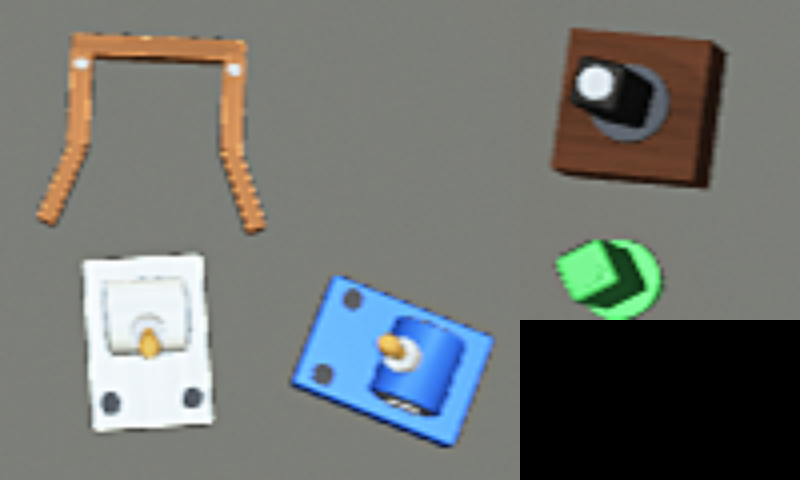

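The crop confirms the white block with its brass nipple leaning towards the robot, at (150,340), and the black coupler in the stand, at (620,95). The blue block and green coupler are decoys. I move to a point in front of the block.

Request:
send_rows --rows '[[50, [0.0246, -0.031, 0], 0], [50, [0.0246, -0.031, 0], 0], [50, [0.0246, -0.031, 0], 0], [50, [0.0246, -0.031, 0], 0], [50, [0.0246, -0.031, 0], 0]]'

```text
clock: 1.25
eef_pos: [0.2656, -0.4055, 0.2314]
eef_rot: [0.987, 0.16, 0.0, 0.0]
wrist_force: [0.2, 0.7, 0.6]
opening: 0.0426
grip_force: 0.0
```

Request:
send_rows --rows '[[50, [0.0246, -0.031, 0], 0], [50, [0.0246, -0.031, 0], 0], [50, [0.0246, -0.031, 0], 0], [50, [0.0246, -0.031, 0], 0], [50, [0.0246, -0.031, 0], 0]]'

```text
clock: 1.75
eef_pos: [0.3333, -0.2196, 0.2316]
eef_rot: [0.987, 0.16, 0.0, 0.0]
wrist_force: [0.0, -0.1, 0.1]
opening: 0.0428
grip_force: 0.0
```

Request:
send_rows --rows '[[50, [0.0246, -0.031, 0], 0], [50, [0.0246, -0.031, 0], 0], [50, [0.0246, -0.031, 0], 6.5], [50, [0.0246, -0.031, 0], 6.5], [50, [0, 0, 0], 0]]'

```text
clock: 2.25
eef_pos: [0.3925, -0.0706, 0.2317]
eef_rot: [0.999, 0.05, 0.001, -0.0]
wrist_force: [-1.1, -0.7, -0.1]
opening: 0.0427
grip_force: 0.0
```

```bash
python3 - <<'E'
from h import *
np.set_printoptions(precision=4,suppress=True)
c=cap('wrist','w1.png');print(np.array(c['hand_eye']))
c=cap('top','t2.png');W=cloud(c);z=W[...,2];hsv=cv2.cvtColor(c['img'],cv2.COLOR_RGB2HSV)
m=(hsv[...,1]>90)&(z>.008)&(z<.03)&(W[...,0]>.54)&(W[...,0]<.69)&(abs(W[...,1]+.066)<.09)
print(m.sum())
P=W[m][:,:2]
# template fit: U walls 12.5 thick
from scipy.optimize import minimize
def cost(p):
    a=p[2];d=P-p[:2];x=d[:,0]*np.cos(a)+d[:,1]*np.sin(a);y=abs(-d[:,0]*np.sin(a)+d[:,1]*np.cos(a))
    back=np.hypot(np.maximum(abs(x-63.25e-3)-.00625,0),np.maximum(y-.0555,0))
    side=np.hypot(np.maximum(abs(x-.033)-.037,0),np.maximum(abs(y-.04925)-.00625,0))
    yc=.04925+np.maximum(-.004-x,0)*20/53
    fl=np.where(x<0,np.maximum(abs(y-yc)-.00625,0),1)+np.maximum(-.058-x,0)
    return np.minimum(np.minimum(back,side),fl).mean()*1e3
best=min((minimize(cost,[.606,-.067,a],method='Nelder-Mead',options=dict(xatol=1e-5,fatol=1e-5)) for a in(-.05,0,.03)),key=lambda r:r.fun)
print(best.x,np.degrees(best.x[2]),best.fun)
E
```

```text
[[-0.0006 -0.9465 -0.3228  0.0835]
 [ 1.     -0.0006 -0.0002 -0.0001]
 [-0.     -0.3228  0.9465 -0.1429]
 [ 0.      0.      0.      1.    ]]
655
[ 0.6041 -0.0663 -0.0157] -0.9010366587971768 0.061151383495662105
```

View pics/w1.png

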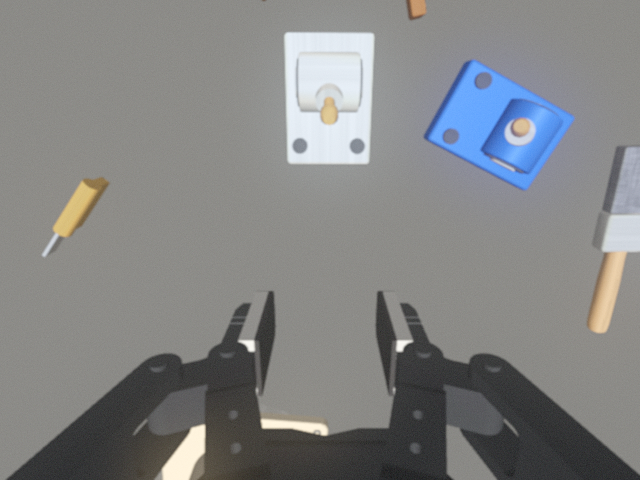

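The wrist picture shows the white block square in view at (329,97), centred between the fingers at column 324, with the blue block clear to the right at (505,125). The wrist camera sits high enough to clear the nipple. I lower and push.

Request:
send_rows --rows '[[50, [0, 0, 0.045], 0], [50, [0, 0, 0.045], 0], [50, [0, 0, 0.045], 0], [50, [0, 0, 0.045], 0], [50, [0, 0, 0.043], 0]]'

```text
clock: 2.85
eef_pos: [0.391, -0.0755, 0.007]
eef_rot: [0.999, 0.046, 0.0, 0.0]
wrist_force: [0.7, -0.6, -0.0]
opening: 0.0427
grip_force: 0.0
```

Request:
send_rows --rows '[[50, [0, 0, 0], 0], [50, [0.008, 0, 0], 0], [50, [0.008, 0, 0], 0], [50, [0.008, 0, 0], 0.5], [50, [0.008, 0, 0], 0.5]]'

```text
clock: 3.35
eef_pos: [0.4212, -0.0715, 0.0098]
eef_rot: [0.999, 0.038, -0.003, 0.001]
wrist_force: [-10.2, -0.9, 8.5]
opening: 0.0428
grip_force: 5.1
```

Request:
send_rows --rows '[[50, [0.01, 0, 0], 0.6], [50, [0.01, 0, 0], 0.6], [50, [0.01, 0, 0], 0.6], [50, [0.01, 0, 0], 0.6], [50, [0.01, 0, 0], 0.6]]'

```text
clock: 3.85
eef_pos: [0.4723, -0.0679, 0.0096]
eef_rot: [1.0, 0.012, -0.001, 0.0]
wrist_force: [-5.7, 0.5, 1.8]
opening: 0.0427
grip_force: 2.9
```

Request:
send_rows --rows '[[50, [0.01, 0, 0], 0.4], [50, [0.01, 0, 0], 0.4], [50, [0.01, 0, 0], 0.4], [50, [0.01, 0, 0], 0.4], [50, [0.01, 0, 0], 0.4]]'

```text
clock: 4.35
eef_pos: [0.5224, -0.0673, 0.0096]
eef_rot: [1.0, -0.005, -0.001, 0.0]
wrist_force: [-5.3, 0.3, 1.8]
opening: 0.0426
grip_force: 2.6
```

Request:
send_rows --rows '[[50, [0.005, 0, 0], 0.2], [50, [0.005, 0, 0], 0], [50, [0, 0, 0], 0]]'

```text
clock: 4.65
eef_pos: [0.5326, -0.0677, 0.0095]
eef_rot: [1.0, -0.007, -0.001, 0.0]
wrist_force: [-6.1, -0.5, 3.3]
opening: 0.0424
grip_force: 2.8
```

```bash
cat > blk.py <<'E'
from h import *
c=cap('top');W=cloud(c);z=W[...,2];hsv=cv2.cvtColor(c['img'],cv2.COLOR_RGB2HSV)
m=(hsv[...,1]<60)&(hsv[...,2]>150)&(z>.012)&(z<.03)&(W[...,0]>.40)&(W[...,0]<.68)&(abs(W[...,1]+.066)<.05)
P=W[m][:,:2].astype(np.float32);print(m.sum(),cv2.minAreaRect(P*1000),P.min(0),P.max(0),observe()['wrist_force'])
print([(round(r['p'],2),np.round(r['position'],4)) for n in('bearing_block','nipple_tip') for r in tip_of(n,'top')])
E
python3 blk.py
```

```text
1 ((669.3544921875, -18.54277229309082), (0.0, 0.0), 0.0) [ 0.6693545  -0.01854277] [ 0.6693545  -0.01854277] [-4.16951211  1.16355171  2.65141521]
[(0.74, array([ 0.4658, -0.2263, -0.0025])), (0.49, array([ 0.4752, -0.2094,  0.0779])), (0.46, array([0.577 , 0.1271, 0.0011]))]
```

Request:
send_rows --rows '[[50, [0.004, 0, 0], 0], [50, [0, 0, 0], 0]]'

```text
clock: 5.0
eef_pos: [0.5361, -0.0677, 0.0094]
eef_rot: [1.0, -0.007, -0.001, 0.0]
wrist_force: [-5.6, -0.2, 1.6]
opening: 0.0425
grip_force: 3.0
```

Request:
send_rows --rows '[[50, [0.003, 0, 0], 0], [50, [0, 0, 0], 0]]'

```text
clock: 5.2
eef_pos: [0.5387, -0.0677, 0.0094]
eef_rot: [1.0, -0.007, -0.001, 0.0]
wrist_force: [-6.0, 0.1, 2.3]
opening: 0.0429
grip_force: 3.2
```

Request:
send_rows --rows '[[50, [0.002, 0, 0], 0], [50, [0, 0, 0], 0]]'

```text
clock: 5.4
eef_pos: [0.5404, -0.0677, 0.0094]
eef_rot: [1.0, -0.007, -0.002, 0.0]
wrist_force: [-7.7, -0.6, 4.8]
opening: 0.0427
grip_force: 3.6
```

Request:
send_rows --rows '[[50, [0.002, 0, 0], 0], [50, [0, 0, 0], 0]]'

```text
clock: 5.6
eef_pos: [0.5425, -0.0678, 0.0094]
eef_rot: [1.0, -0.007, -0.002, 0.0]
wrist_force: [-7.1, 0.6, 2.7]
opening: 0.0427
grip_force: 3.4
```

Request:
send_rows --rows '[[50, [0.002, 0, 0], 0], [50, [0, 0, 0], 0]]'

```text
clock: 5.8
eef_pos: [0.5425, -0.0677, 0.0093]
eef_rot: [1.0, -0.007, -0.004, 0.0]
wrist_force: [-10.2, -0.5, 8.0]
opening: 0.0426
grip_force: 5.6
```

Request:
send_rows --rows '[[50, [0.002, 0, 0], 0], [50, [0, 0, 0], 0]]'

```text
clock: 6.0
eef_pos: [0.5425, -0.0677, 0.0091]
eef_rot: [1.0, -0.007, -0.005, 0.0]
wrist_force: [-15.0, -1.0, 12.0]
opening: 0.043
grip_force: 7.4
```

Request:
send_rows --rows '[[50, [0.001, 0, 0], 0], [50, [0, 0, 0], 0]]'

```text
clock: 6.2
eef_pos: [0.5425, -0.0677, 0.009]
eef_rot: [1.0, -0.007, -0.006, 0.0]
wrist_force: [-16.8, -1.2, 12.9]
opening: 0.0426
grip_force: 8.3
```

Request:
send_rows --rows '[[50, [-0.015, 0, 0], 0], [50, [-0.025, 0, 0], 0], [50, [-0.02, 0, -0.02], 0], [50, [-0.02, 0, -0.04], 0], [50, [-0.02, 0, -0.045], 0]]'

```text
clock: 6.7
eef_pos: [0.4492, -0.0667, 0.1153]
eef_rot: [1.0, -0.007, 0.001, 0.0]
wrist_force: [0.6, -1.3, 0.5]
opening: 0.0426
grip_force: 0.0
```

Request:
send_rows --rows '[[90, [-0.02, 0, -0.045], 0], [90, [0, 0, -0.045], 0], [90, [0, 0, -0.03], 0], [90, [0, 0, 0], 0]]'

```text
clock: 7.1
eef_pos: [0.4344, -0.0679, 0.2412]
eef_rot: [1.0, -0.007, 0.008, 0.002]
wrist_force: [-0.0, -0.7, 0.1]
opening: 0.0768
grip_force: 0.0
```

```bash
cat > blk2.py <<'E'
from h import *
np.set_printoptions(precision=4,suppress=True)
c=cap('wrist','w_home.png');W=cloud(c);z=W[...,2];hsv=cv2.cvtColor(c['img'],cv2.COLOR_RGB2HSV)
m=(hsv[...,1]<50)&(hsv[...,2]>120)&(z>.015)&(z<.03)&(W[...,0]>.50)&(W[...,0]<.68)&(abs(W[...,1]+.066)<.05)
P=W[m][:,:2].astype(np.float32);print(m.sum(),cv2.minAreaRect(P*1000),P.min(0),P.max(0))
w=(hsv[...,1]>90)&(z>.008)&(z<.03)&(W[...,0]>.54)&(W[...,0]<.69)&(abs(W[...,1]+.066)<.09)
P=W[w][:,:2].astype(np.float32);print(w.sum(),cv2.minAreaRect(P*1000))
print([(n,round(r['p'],2),np.round(r['position'],4)) for n in('bearing_block','bench_stop','nipple_tip') for r in tip_of(n,'wrist')])
E
python3 blk2.py
```

```text
5552 ((578.0305786132812, -65.75973510742188), (76.21050262451172, 49.211265563964844), 89.39302062988281) [ 0.5531 -0.1041] [ 0.6027 -0.0276]
1788 ((577.2369995117188, -64.99121856689453), (144.1611328125, 52.24858856201172), 89.23295593261719)
[('bearing_block', 0.62, array([ 0.4679, -0.2212, -0.002 ])), ('nipple_tip', 0.74, array([ 0.4711, -0.2111,  0.077 ]))]
```

View pics/w_home.png

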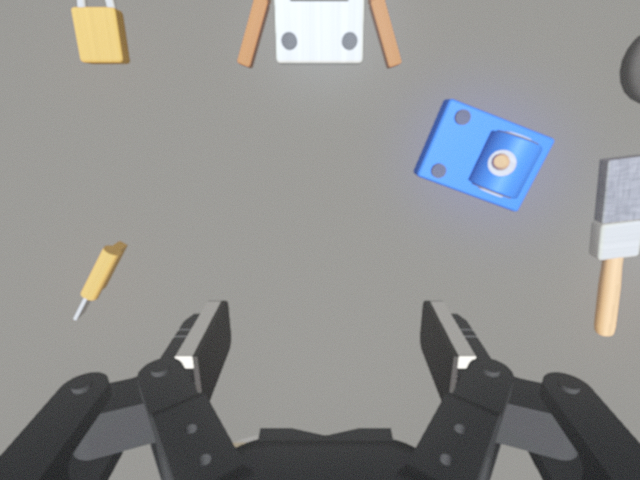

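The block sits home: its front edge is at pixel row 62, x = 0.553, which puts the origin near (0.608, -0.066) with about -0.6° of yaw. The stop arms lie on both sides at columns 255 and 385. Next, the coupler.

Request:
send_rows --rows '[[90, [0.0068, -0.038, 0], 0], [90, [0.0068, -0.038, 0], 0], [90, [0.0068, -0.038, 0], 0], [90, [0.0068, -0.038, 0], 0], [90, [0.0068, -0.038, 0], 0]]'

```text
clock: 7.8
eef_pos: [0.4647, 0.0894, 0.232]
eef_rot: [1.0, 0.018, -0.002, -0.014]
wrist_force: [0.1, 0.4, -0.8]
opening: 0.0772
grip_force: 0.0
```

Request:
send_rows --rows '[[90, [0.0068, -0.038, 0], 0], [90, [0.0068, -0.038, 0], 0], [90, [0.0068, -0.038, 0], 0], [90, [0.0068, -0.038, 0], 0], [90, [0.0068, -0.038, 0], 6.2]]'

```text
clock: 8.3
eef_pos: [0.4956, 0.156, 0.2453]
eef_rot: [0.996, 0.054, -0.009, -0.063]
wrist_force: [0.7, -0.6, -0.5]
opening: 0.0767
grip_force: 0.0
```

Request:
send_rows --rows '[[90, [0, 0, 0], 6.2], [90, [0, 0, 0], 0], [90, [0, 0, 0], 0]]'

```text
clock: 8.6
eef_pos: [0.4967, 0.1248, 0.2452]
eef_rot: [0.997, 0.018, -0.014, -0.073]
wrist_force: [0.5, -1.1, -0.3]
opening: 0.0768
grip_force: 0.0
```

```bash
cat > st.py <<'E'
from h import *
np.set_printoptions(precision=4,suppress=True)
s=observe();R=Ro.from_quat(s['eef_rot']).as_matrix();print(s['clock'],s['eef_pos'],'yaw',np.degrees(np.arctan2(R[1,0],R[0,0])),'toolz',R[:,2])
E
cat > cp.py <<'E'
from st import *
for n in('wrist','top'):
    c=cap(n,'cp_%s.png'%n);W=cloud(c);z=W[...,2]
    near=np.hypot(W[...,0]-.508,W[...,1]-.311)<.08
    m=near&(z>.12)&(z<.13);
    if m.sum()>9:print(n,m.sum(),cv2.minAreaRect(W[m][:,:2].astype(np.float32)*1000),np.median(z[m]))
    m=near&(z>.04)&(z<.049);
    if m.sum()>9:print(n,'stand',m.sum(),cv2.minAreaRect(W[m][:,:2].astype(np.float32)*1000))
E
python3 cp.py
```

```text
8.6 [0.4967 0.1248 0.2452] yaw 2.120544007815644 toolz [-0.0305  0.1442 -0.9891]
wrist 1383 ((511.878173828125, 311.4282531738281), (30.24138832092285, 29.806163787841797), 77.68326568603516) 0.1252703367522161
wrist stand 5368 ((511.42010498046875, 312.1247253417969), (91.7015380859375, 90.65496826171875), 86.69720458984375)
top 134 ((507.8310546875, 311.09552001953125), (29.890546798706055, 29.754446029663086), 78.99822998046875) 0.1250121553870357
top stand 641 ((508.7064514160156, 316.20068359375), (83.09239196777344, 90.63072967529297), 86.46155548095703)
```

```bash
python3 -c "
from st import *
print(s['q'],s['dq'],s['effort'],s['wrist_force'],s['opening'])"
```

```text
8.7 [0.4963 0.1254 0.2451] yaw 2.195258341331862 toolz [-0.0308  0.144  -0.9891]
[ 0.0373  0.0751 -0.2462  1.2752  0.1456  3.1406] [ 0.0072 -0.0029 -0.0034 -0.0004 -0.0027  0.0006] [ -0.3485 -33.251   29.2772   0.1648   0.3937   0.0001] [ 0.2732  0.1594 -0.0689] 0.07683007440826575
```

View pics/cp_top.png

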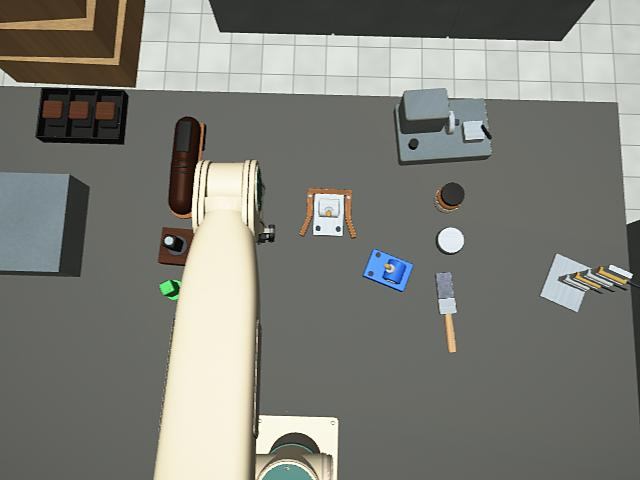

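The top picture shows the arm over the padlock area. It is short of the stand at (178,243) because joint 6 hit its limit, which also tilted the tool. I turn back the other way, aiming for a half turn, and check the tilt.

Request:
send_rows --rows '[[90, [0, 0, 0], -8.5], [90, [0, 0, 0], -8.5], [90, [0, 0, 0], -8.5], [90, [0, 0, 0], -8.5], [90, [0, 0, 0], -8.5]]'

```text
clock: 9.2
eef_pos: [0.496, 0.1257, 0.2451]
eef_rot: [0.921, 0.382, 0.013, -0.073]
wrist_force: [0.9, 0.1, -0.2]
opening: 0.0767
grip_force: 0.0
```

```bash
python3 -c "
from st import *
print(s['q'])"
```

```text
9.2 [0.496  0.1257 0.2451] yaw 44.70398823270354 toolz [-0.0308  0.1439 -0.9891]
[ 0.0382  0.0747 -0.2465  1.2751  0.1455  2.3927]
```

Request:
send_rows --rows '[[90, [0, 0, 0], -8], [90, [0, 0, 0], -8], [90, [0, 0, 0], -8], [90, [0, 0, 0], -8], [90, [0, 0, 0], 0]]'

```text
clock: 9.7
eef_pos: [0.496, 0.1256, 0.2451]
eef_rot: [0.783, 0.618, 0.033, -0.066]
wrist_force: [0.1, -0.2, 0.4]
opening: 0.077
grip_force: 0.0
```

```bash
cat > go.py <<'E'
import sys
from st import *
p=np.array(s['eef_pos'])
for a in sys.argv[1:]:
    q=np.array(eval(a),float);print('shift',R.T@(q-p),np.linalg.norm(q-p));p=q
print('q',s['q'])
E
python3 go.py "[.5094,.314,.23]" "[.5094,.314,.0765]"
```

```text
9.7 [0.496  0.1256 0.2451] yaw 76.37047752513152 toolz [-0.0309  0.1439 -0.9891]
shift [ 0.1825 -0.0288  0.0416] 0.18942663398641035
shift [-0.0204  0.0097  0.1518] 0.15350000000000003
q [ 0.038   0.0748 -0.2466  1.2751  0.1455  1.8405]
```

Request:
send_rows --rows '[[90, [0.0365, -0.0058, 0.0083], 0], [90, [0.0365, -0.0058, 0.0083], 0], [90, [0.0365, -0.0058, 0.0083], 0], [90, [0.0365, -0.0058, 0.0083], 0], [90, [0.0365, -0.0058, 0.0083], -1]]'

```text
clock: 10.2
eef_pos: [0.5093, 0.3152, 0.23]
eef_rot: [0.778, 0.624, 0.033, -0.066]
wrist_force: [0.1, -0.3, 0.2]
opening: 0.077
grip_force: 0.0
```

Request:
send_rows --rows '[[90, [0, 0, 0], 0]]'

```text
clock: 10.3
eef_pos: [0.5091, 0.3173, 0.2295]
eef_rot: [0.777, 0.626, 0.033, -0.067]
wrist_force: [1.0, -0.8, 0.2]
opening: 0.0769
grip_force: 0.0
```

```bash
python3 go.py "[.5094,.314,.0765]"; python3 cp.py
```

```text
10.3 [0.5091 0.3173 0.2295] yaw 77.45354981592148 toolz [-0.0315  0.1451 -0.9889]
shift [-0.0238  0.0105  0.1508] 0.15304214311870015
q [ 0.3778  0.2073 -0.1256  1.2134  0.147   2.1652]
10.3 [0.5091 0.3173 0.2295] yaw 77.45354981592148 toolz [-0.0315  0.1451 -0.9889]
wrist 1700 ((511.72540283203125, 313.09832763671875), (29.709632873535156, 29.51480484008789), 79.17648315429688) 0.12554670139641094
wrist stand 6664 ((511.8235168457031, 312.39263916015625), (90.42022705078125, 90.09952545166016), 86.55391693115234)
top 140 ((507.7412414550781, 310.9226379394531), (29.765039443969727, 29.222522735595703), 80.37608337402344) 0.12480536606197501
top stand 819 ((508.154541015625, 311.1287841796875), (92.33041381835938, 90.59920501708984), 86.236328125)
```

View pics/cp_wrist.png

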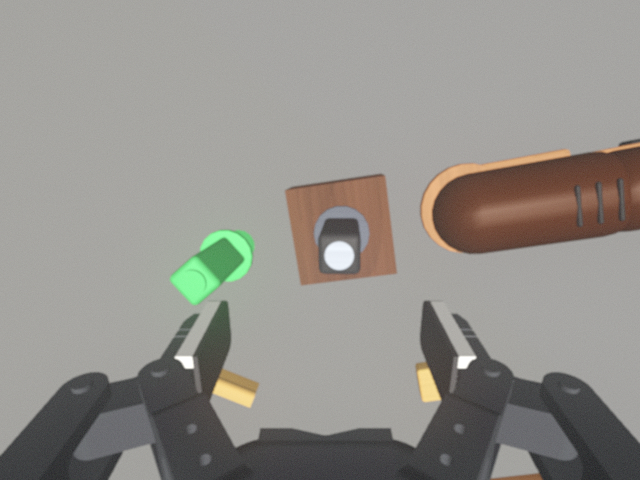

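The wrist picture shows the black handle (bright cap) at (340,253) in the stand, between the fingers, with the green decoy at (210,270) and the shoe toe at (425,220), both clear. I narrow the opening, go down and grip.

Request:
send_rows --rows '[[60, [-0.0046, 0.0023, 0.0302], -1.3], [60, [-0.0046, 0.0023, 0.0302], 0], [60, [-0.0046, 0.0023, 0.0302], 0], [60, [-0.0046, 0.0023, 0.0302], 0], [60, [-0.0046, 0.0023, 0.0302], 0]]'

```text
clock: 10.9
eef_pos: [0.5118, 0.309, 0.0761]
eef_rot: [0.771, 0.632, 0.034, -0.065]
wrist_force: [-1.3, 0.1, 0.3]
opening: 0.0513
grip_force: 0.0
```

Request:
send_rows --rows '[[60, [0, 0, 0], 0]]'

```text
clock: 11.0
eef_pos: [0.5076, 0.3074, 0.0725]
eef_rot: [0.772, 0.632, 0.029, -0.067]
wrist_force: [-0.4, -1.0, -0.1]
opening: 0.051
grip_force: 0.0
```

```bash
python3 go.py "[.511,.315,.0765]"
```

```text
11.0 [0.5076 0.3074 0.0725] yaw 78.3766019416541 toolz [-0.0395  0.1398 -0.9894]
shift [ 0.0086  0.0015 -0.003 ] 0.009246775032486563
q [ 0.3638  0.3338 -0.3155  0.9085  0.1452  2.134 ]
```

Request:
send_rows --rows '[[60, [0.0086, 0.0015, -0.003], 0], [60, [0, 0, 0], 0], [60, [0, 0, 0], 0]]'

```text
clock: 11.3
eef_pos: [0.5172, 0.3189, 0.0836]
eef_rot: [0.77, 0.633, 0.036, -0.065]
wrist_force: [1.4, -0.3, 0.2]
opening: 0.0514
grip_force: 0.0
```

Request:
send_rows --rows '[[0, [0, 0, 0], 0], [0, [0, 0, 0], 0], [0, [0, 0, 0], 0], [0, [0, 0, 0], 0], [0, [0, 0, 0], 0]]'

```text
clock: 11.8
eef_pos: [0.5157, 0.3183, 0.0822]
eef_rot: [0.77, 0.633, 0.035, -0.065]
wrist_force: [-0.6, -0.4, 6.3]
opening: 0.029
grip_force: 59.2
```

```bash
python3 go.py "[.511,.315,.0765]"
```

```text
11.8 [0.5157 0.3183 0.0822] yaw 78.61850640296326 toolz [-0.029   0.1446 -0.9891]
shift [-0.0049 -0.0036  0.0053] 0.008084618918954786
q [ 0.3758  0.3351 -0.2898  0.9196  0.1457  2.1433]
```

Request:
send_rows --rows '[[0, [0.004, -0.0018, -0.03], 0], [0, [0.004, -0.0018, -0.03], 0], [0, [0.004, -0.0018, -0.03], 0], [0, [0.004, -0.0018, -0.03], 0], [0, [0.004, -0.0018, -0.03], 0]]'

```text
clock: 12.3
eef_pos: [0.5139, 0.317, 0.2327]
eef_rot: [0.771, 0.633, 0.033, -0.066]
wrist_force: [1.1, 0.9, -2.4]
opening: 0.0291
grip_force: 61.6
```

Request:
send_rows --rows '[[0, [0, 0, 0], 0], [0, [0, 0, 0], 0]]'

```text
clock: 12.5
eef_pos: [0.5146, 0.3173, 0.2322]
eef_rot: [0.77, 0.633, 0.034, -0.065]
wrist_force: [1.0, -0.1, -2.0]
opening: 0.0295
grip_force: 61.8
```

```bash
cat > ax.py <<'E'
# coupler axis measured as direction from flange/cup to handle via clouds of scene/top views: PCA of dark handle side not robust -> use tool model
from st import *
Rg=Ro.from_quat([0.77,0.633,0.035,-0.065]).as_matrix()
a=Rg.T@[0,0,1];a[1]=0;a/=np.linalg.norm(a)   # coupler +z in tool frame
w=R@a;n=np.array([-.5*np.cos(-.012),-.5*np.sin(-.012),np.sqrt(.75)])
print('coupler in tool',a,'world',w,'nipple',n,'angle deg',np.degrees(np.arccos(w@n)),'tilt',np.degrees(np.arccos(w[2])),'q',s['q'])
E
python3 ax.py; python3 - <<'E'
from h import *
c=cap('scene','lift.png')
a=c['img'][180:480,300:640];cv2.imwrite('pics/lift.png',cv2.resize(a,None,fx=2,fy=2)[:,:,::-1])
E
```

```text
12.5 [0.5146 0.3173 0.2322] yaw 78.60924608604782 toolz [-0.0303  0.1434 -0.9892]
coupler in tool [ 0.1365  0.     -0.9906] world [ 0.0567 -0.0094  0.9983] nipple [-0.5    0.006  0.866] angle deg 33.261598848112634 tilt 3.2963773052903123 q [ 0.3753  0.2142 -0.111   1.221   0.145   2.1428]
```

View pics/lift.png

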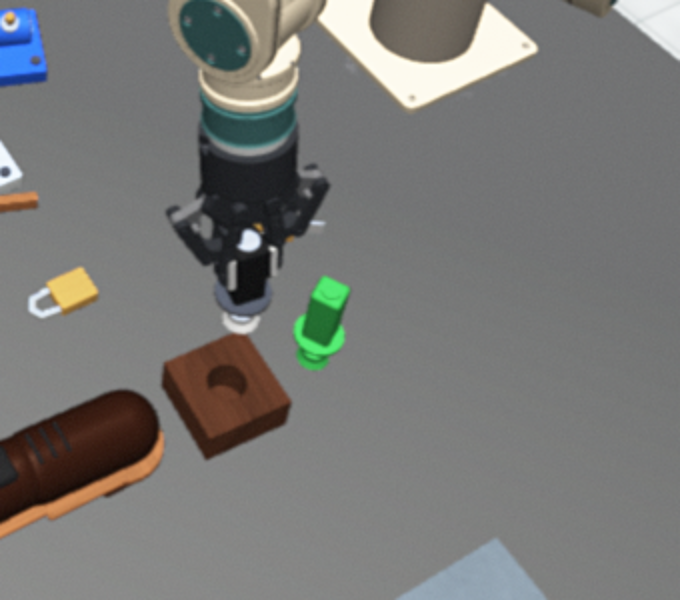

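The coupler is in the grip, hanging clear above the empty stand hole at (228,380). The tool can only be tilted by reaching past the arm's limit, so I go high at azimuth 0 and then stretch outwards, watching the tilt.

```bash
python3 go.py "[.56,0,.60]" | tail -3; python3 -c "
from st import *
print('world x,y,z unit in tool',R.T)"
```

```text
12.55 [0.5137 0.317  0.2309] yaw 78.59004338783437 toolz [-0.0329  0.1424 -0.9893]
shift [-0.2496  0.0833 -0.4118] 0.4887515604165798
q [ 0.3753  0.2151 -0.1127  1.2211  0.1451  2.1428]
12.55 [0.5137 0.317  0.2309] yaw 78.59004338783437 toolz [-0.0329  0.1424 -0.9893]
world x,y,z unit in tool [[ 0.1961  0.9715  0.1333]
 [ 0.98   -0.1896 -0.0599]
 [-0.0329  0.1424 -0.9893]]
```

Request:
send_rows --rows '[[0, [-0.0227, 0.0076, -0.0374], 0], [0, [-0.0227, 0.0076, -0.0374], 0], [0, [-0.0227, 0.0076, -0.0374], 0], [0, [-0.0227, 0.0076, -0.0374], 0], [0, [-0.0227, 0.0076, -0.0374], 0]]'

```text
clock: 13.05
eef_pos: [0.5345, 0.1719, 0.3983]
eef_rot: [0.771, 0.633, 0.032, -0.067]
wrist_force: [0.4, 0.3, -2.3]
opening: 0.029
grip_force: 61.7
```

Request:
send_rows --rows '[[0, [-0.0227, 0.0076, -0.0374], 0], [0, [-0.0227, 0.0076, -0.0374], 0], [0, [-0.0227, 0.0076, -0.0374], 0], [0, [-0.0227, 0.0076, -0.0374], 0], [0, [-0.0227, 0.0076, -0.0374], 0]]'

```text
clock: 13.55
eef_pos: [0.5562, 0.0276, 0.566]
eef_rot: [0.771, 0.633, 0.032, -0.067]
wrist_force: [0.5, -0.3, -1.8]
opening: 0.0293
grip_force: 61.7
```

Request:
send_rows --rows '[[0, [-0.0227, 0.0076, -0.0374], 0], [0, [0.0078, 0.039, -0.0013], 0], [0, [0.0078, 0.039, -0.0013], 0], [0, [0.0078, 0.039, -0.0013], 0]]'

```text
clock: 13.95
eef_pos: [0.6746, 0.0005, 0.5829]
eef_rot: [0.771, 0.632, 0.04, -0.059]
wrist_force: [0.2, 0.1, -1.7]
opening: 0.0292
grip_force: 61.9
```

```bash
python3 ax.py; python3 -c "
from st import *
print(R.T)"
```

```text
13.95 [0.6746 0.0005 0.5829] yaw 78.51606172953944 toolz [-0.0127  0.1422 -0.9898]
coupler in tool [ 0.1365  0.     -0.9906] world [ 0.0395 -0.0083  0.9992] nipple [-0.5    0.006  0.866] angle deg 32.27006137701038 tilt 2.311202899142502 q [-0.1552  0.5107  1.0534  2.1483  0.139   1.6108]
13.95 [0.6746 0.0005 0.5829] yaw 78.51606172953944 toolz [-0.0127  0.1422 -0.9898]
[[ 0.1972  0.9708  0.1369]
 [ 0.9803 -0.1935 -0.0403]
 [-0.0127  0.1422 -0.9898]]
```

Joint 4 is at its limit and the tilt is starting in the wanted direction. I continue.

Request:
send_rows --rows '[[0, [0.0078, 0.039, -0.0013], 0], [0, [0.0078, 0.039, -0.0013], 0]]'

```text
clock: 14.15
eef_pos: [0.737, 0.0032, 0.5581]
eef_rot: [0.772, 0.632, 0.052, -0.049]
wrist_force: [0.9, 0.0, -1.2]
opening: 0.0295
grip_force: 61.9
```

Request:
send_rows --rows '[[0, [0.0078, 0.039, -0.0013], 0], [0, [0.0078, 0.039, -0.0013], 0]]'

```text
clock: 14.35
eef_pos: [0.7528, 0.0022, 0.5397]
eef_rot: [0.771, 0.632, 0.051, -0.057]
wrist_force: [-0.4, -0.7, -1.6]
opening: 0.029
grip_force: 61.9
```

```bash
python3 ax.py; python3 -c "
from st import *
print(R.T)"
```

```text
14.35 [0.7528 0.0022 0.5397] yaw 78.56287111944376 toolz [ 0.0059  0.1523 -0.9883]
coupler in tool [ 0.1365  0.     -0.9906] world [ 0.0209 -0.0186  0.9996] nipple [-0.5    0.006  0.866] angle deg 31.226271399402975 tilt 1.6024327428096206 q [-0.1419  0.6791  1.2414  2.149   0.1522  1.6255]
14.35 [0.7528 0.0022 0.5397] yaw 78.56287111944376 toolz [ 0.0059  0.1523 -0.9883]
[[ 0.196   0.969   0.1505]
 [ 0.9806 -0.1946 -0.0241]
 [ 0.0059  0.1523 -0.9883]]
```

Request:
send_rows --rows '[[0, [0.0047, -0.0134, -0.047], 0], [0, [0.0047, -0.0134, -0.047], 0], [0, [0.0047, -0.0134, -0.047], 0]]'

```text
clock: 14.65
eef_pos: [0.7091, 0.0115, 0.6284]
eef_rot: [0.773, 0.628, 0.091, -0.014]
wrist_force: [0.2, 0.4, -2.2]
opening: 0.0294
grip_force: 61.9
```

```bash
python3 ax.py; python3 -c "
from st import *
print(R.T)"
```

```text
14.65 [0.7091 0.0115 0.6284] yaw 78.56102819618295 toolz [ 0.1237  0.1361 -0.983 ]
coupler in tool [ 0.1365  0.     -0.9906] world [-0.0958 -0.0027  0.9954] nipple [-0.5    0.006  0.866] angle deg 24.50788865804909 tilt 5.497333214928871 q [-0.1377  0.5563  1.2411  2.1503  0.1523  1.6483]
14.65 [0.7091 0.0115 0.6284] yaw 78.56102819618295 toolz [ 0.1237  0.1361 -0.983 ]
[[ 0.1958  0.9677  0.1586]
 [ 0.9728 -0.2121  0.093 ]
 [ 0.1237  0.1361 -0.983 ]]
```

Request:
send_rows --rows '[[0, [0.003, -0.016, -0.047], 0], [0, [0.003, -0.016, -0.047], 0], [0, [0.003, -0.016, -0.047], 0], [0, [0.003, -0.016, -0.047], 0]]'

```text
clock: 15.05
eef_pos: [0.637, 0.0261, 0.7347]
eef_rot: [0.771, 0.618, 0.144, 0.043]
wrist_force: [0.8, -0.2, -1.4]
opening: 0.0294
grip_force: 61.9
```

```bash
python3 ax.py; python3 -c "
from st import *
print(R.T)"
```

```text
15.05 [0.637  0.0261 0.7347] yaw 78.69441308399331 toolz [ 0.2759  0.1125 -0.9546]
coupler in tool [ 0.1365  0.     -0.9906] world [-0.247   0.0204  0.9688] nipple [-0.5    0.006  0.866] angle deg 15.716199568178997 tilt 14.34924013839446 q [-0.1281  0.3965  1.2413  2.1503  0.1474  1.6813]
15.05 [0.637  0.0261 0.7347] yaw 78.69441308399331 toolz [ 0.2759  0.1125 -0.9546]
[[ 0.1932  0.9664  0.1698]
 [ 0.9416 -0.2313  0.2449]
 [ 0.2759  0.1125 -0.9546]]
```

Request:
send_rows --rows '[[0, [0.0016, -0.016, -0.047], 0], [0, [0.0016, -0.016, -0.047], 0], [0, [0.0016, -0.016, -0.047], 0], [0, [0.0016, -0.016, -0.047], 0], [0, [0.0016, -0.016, -0.047], 0]]'

```text
clock: 15.55
eef_pos: [0.5254, 0.0491, 0.8473]
eef_rot: [0.762, 0.602, 0.21, 0.111]
wrist_force: [0.4, -0.3, -1.4]
opening: 0.0294
grip_force: 61.9
```

```bash
python3 ax.py; python3 -c "
from st import *
print(R.T)"
```

```text
15.55 [0.5254 0.0491 0.8473] yaw 79.05149916817166 toolz [ 0.4532  0.0835 -0.8875]
coupler in tool [ 0.1365  0.     -0.9906] world [-0.4234  0.049   0.9046] nipple [-0.5    0.006  0.866] angle deg 5.495558447614965 tilt 25.23001362198991 q [-0.1014  0.1995  1.2414  2.1503  0.1293  1.7333]
15.55 [0.5254 0.0491 0.8473] yaw 79.05149916817166 toolz [ 0.4532  0.0835 -0.8875]
[[ 0.1866  0.9647  0.1861]
 [ 0.8717 -0.2499  0.4216]
 [ 0.4532  0.0835 -0.8875]]
```

Request:
send_rows --rows '[[0, [-0.006, -0.011, -0.046], 0], [0, [-0.006, -0.011, -0.046], 0], [0, [0, 0, 0], 0]]'

```text
clock: 15.85
eef_pos: [0.476, 0.0461, 0.8876]
eef_rot: [0.756, 0.594, 0.238, 0.14]
wrist_force: [-0.3, -0.4, -1.0]
opening: 0.0294
grip_force: 62.1
```

```bash
python3 ax.py; python3 -c "
from st import *
c=cap('top','tilt.png');cap('scene','tilt_s.png')
print(R.T)
g=np.array(s['eef_pos'])-.0187*R[:,2];print('grasp',g)
T=np.array([.608,-.066,0])+Ro.from_euler('z',-.012).apply([-.013,0,.0785]);n=np.array([-.5,.006,.866]);print('tip',T)
print([(x['p'],x['position']) for x in tip_of('nipple_tip','top')],[(x['p'],x['position']) for x in tip_of('nipple_tip','scene')],[(x['p'],x['position']) for x in tip_of('coupler_socket','scene')])
"
```

```text
15.85 [0.476  0.0461 0.8876] yaw 79.35243373170242 toolz [ 0.5256  0.0703 -0.8478]
coupler in tool [ 0.1365  0.     -0.9906] world [-0.4959  0.062   0.8662] nipple [-0.5    0.006  0.866] angle deg 3.218873752062539 tilt 29.984084500402197 q [-0.1214  0.1206  1.2444  2.1503  0.1338  1.7251]
15.85 [0.476  0.0461 0.8876] yaw 79.35243373170242 toolz [ 0.5256  0.0703 -0.8478]
[[ 0.1813  0.9644  0.1924]
 [ 0.8312 -0.2548  0.4941]
 [ 0.5256  0.0703 -0.8478]]
grasp [0.4662 0.0448 0.9034]
tip [ 0.595  -0.0658  0.0785]
[(0.56, [0.474, -0.2073, 0.0797]), (0.45, [0.5957, -0.0649, 0.0799])] [(0.6, [0.5935, -0.0666, 0.0766]), (0.52, [0.4755, -0.2086, 0.0792])] [(0.58, [0.4037, 0.3099, 0.0066])]
```

View pics/tilt_s.png

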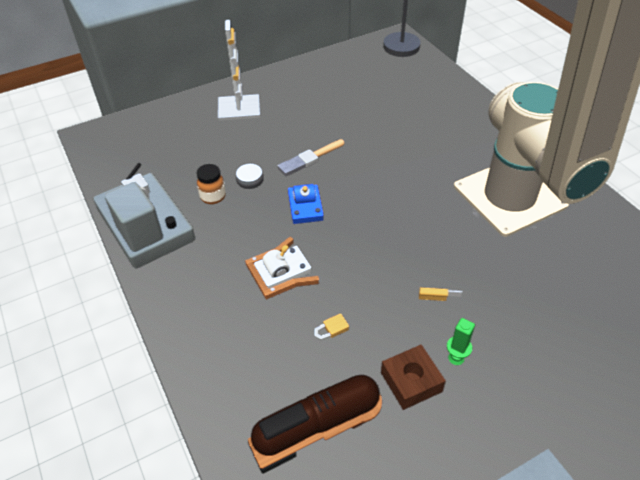

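The picture shows the block in the U-stop at (280,265), the bystanders unmoved and the stand empty. The model puts the coupler axis about 3° off the nipple axis. I now descend to a standoff above the nipple.

```bash
python3 go.py "[.538,-.053,.179]"
```

```text
16.1 [0.4839 0.0451 0.881 ] yaw 79.185622199961 toolz [ 0.5135  0.0716 -0.8551]
shift [-0.2189 -0.2678  0.621 ] 0.7108586869475058
q [-0.1211  0.1321  1.2415  2.1501  0.1335  1.7253]
```

Request:
send_rows --rows '[[0, [-0.0137, -0.0167, 0.0388], 0], [0, [-0.0137, -0.0167, 0.0388], 0], [0, [-0.0137, -0.0167, 0.0388], 0], [0, [-0.0137, -0.0167, 0.0388], 0], [0, [-0.0137, -0.0167, 0.0388], 0]]'

```text
clock: 16.6
eef_pos: [0.5011, 0.017, 0.684]
eef_rot: [0.757, 0.595, 0.233, 0.135]
wrist_force: [0.7, -0.2, -1.8]
opening: 0.0292
grip_force: 62.0
```

Request:
send_rows --rows '[[0, [-0.0137, -0.0167, 0.0388], 0], [0, [-0.0137, -0.0167, 0.0388], 0], [0, [-0.0137, -0.0167, 0.0388], 0], [0, [-0.0137, -0.0167, 0.0388], 0], [0, [-0.0137, -0.0167, 0.0388], 0]]'

```text
clock: 17.1
eef_pos: [0.5183, -0.0139, 0.4645]
eef_rot: [0.758, 0.595, 0.233, 0.135]
wrist_force: [1.2, -0.4, -1.4]
opening: 0.0293
grip_force: 62.0
```

```bash
python3 ax.py;python3 go.py "[.538,-.053,.179]"
```

```text
17.1 [ 0.5183 -0.0139  0.4645] yaw 79.18327013018201 toolz [ 0.5128  0.0723 -0.8555]
coupler in tool [ 0.1365  0.     -0.9906] world [-0.4828  0.06    0.8737] nipple [-0.5    0.006  0.866] angle deg 3.275329039063508 tilt 29.11355138073348 q [-0.2693 -0.3192 -0.2407  1.1424  0.2076  1.595 ]
17.1 [ 0.5183 -0.0139  0.4645] yaw 79.18327013018201 toolz [ 0.5128  0.0723 -0.8555]
shift [-0.0889 -0.1108  0.2516] 0.2888875354838997
q [-0.2693 -0.3192 -0.2407  1.1424  0.2076  1.595 ]
```

Request:
send_rows --rows '[[0, [-0.0145, -0.018, 0.041], 0], [0, [-0.0145, -0.018, 0.041], 0], [0, [-0.0145, -0.018, 0.041], 0], [0, [-0.0145, -0.018, 0.041], 0], [0, [-0.0145, -0.018, 0.041], 0]]'

```text
clock: 17.6
eef_pos: [0.5347, -0.0458, 0.2325]
eef_rot: [0.757, 0.595, 0.233, 0.135]
wrist_force: [0.5, -0.6, -1.8]
opening: 0.0292
grip_force: 62.0
```

Request:
send_rows --rows '[[0, [0, 0, 0], 0], [0, [0, 0, 0], 0]]'

```text
clock: 17.8
eef_pos: [0.5347, -0.0455, 0.2338]
eef_rot: [0.758, 0.595, 0.233, 0.134]
wrist_force: [0.3, -0.4, -0.8]
opening: 0.0295
grip_force: 61.7
```

```bash
python3 ax.py;python3 go.py "[.538,-.053,.179]"
cat > look.py <<'E'
import sys
from st import *
ims=[]
sx=R@np.array([-.0145,0,.0645])+s['eef_pos'];mo=sx-R@np.array([.1365,0,-.9906])*.012
for n in('scene','wrist'):
    c=cap(n);
    uv=lambda p:(lambda q:(q[:2]/q[2]*[c['fx'],c['fy']]+[c['cx'],c['cy']]))(c['Rc'].T@(p-c['o']))
    tip=np.array([.5945,-.0658,.078])
    print(n,'mouth pred px',uv(mo),'top',uv(mo+R@np.array([.1365,0,-.9906])*.12),'tip px',uv(tip))
    for t in('coupler_socket','coupler','nipple_tip'):
        for r in tip_of(t,n):print(n,t,round(r['p'],2),np.round(r['position'],4))
    if n=='scene':
        u,v=uv(tip).astype(int);a=c['img'][max(v-100,0):v+60,u-80:u+80];W=cloud(c);ims.append(cv2.resize(a,(560,560)))
        print('crop origin',u-80,max(v-100,0),'x3.5')
    cv2.imwrite('pics/look_%s.png'%n,(cv2.resize(a,(560,560),interpolation=cv2.INTER_CUBIC) if n=='scene' else c['img'])[:,:,::-1])
print('pred socket',sx,'mouth',mo)
E
python3 look.py
```

```text
17.8 [ 0.5347 -0.0455  0.2338] yaw 79.1712440064441 toolz [ 0.5122  0.0733 -0.8558]
coupler in tool [ 0.1365  0.     -0.9906] world [-0.4822  0.059   0.8741] nipple [-0.5    0.006  0.866] angle deg 3.2372622496784453 tilt 29.06489577879998 q [-0.3371 -0.2077 -0.6418  0.6443  0.2409  1.5343]
17.8 [ 0.5347 -0.0455  0.2338] yaw 79.1712440064441 toolz [ 0.5122  0.0733 -0.8558]
shift [-0.0172 -0.0216  0.0481] 0.055447545676280324
q [-0.3371 -0.2077 -0.6418  0.6443  0.2409  1.5343]
17.8 [ 0.5347 -0.0455  0.2338] yaw 79.1712440064441 toolz [ 0.5122  0.0733 -0.8558]
scene mouth pred px [295.1314 218.3684] top [320.1194 174.3791] tip px [285.2431 246.3144]
scene coupler_socket 0.75 [ 0.5642 -0.0582  0.1768]
scene coupler_socket 0.72 [0.405  0.3118 0.0116]
scene coupler_socket 0.63 [ 0.3563  0.1682 -0.0015]
scene coupler 0.67 [ 0.5719 -0.0563  0.1642]
scene nipple_tip 0.6 [ 0.5937 -0.065   0.0783]
crop origin 205 146 x3.5
wrist mouth pred px [311.3887 265.9821] top [303.5906 368.4478] tip px [291.4296 248.9551]
wrist coupler_socket 0.43 [ 0.6569 -0.3696 -0.0018]
wrist coupler 0.8 [ 0.5769 -0.056   0.1759]
wrist nipple_tip 0.66 [ 0.5975 -0.0669  0.0791]
wrist nipple_tip 0.62 [ 0.4746 -0.2089  0.0773]
pred socket [ 0.5651 -0.0547  0.1758] mouth [ 0.5709 -0.0554  0.1654]
```

View pics/look_scene.png

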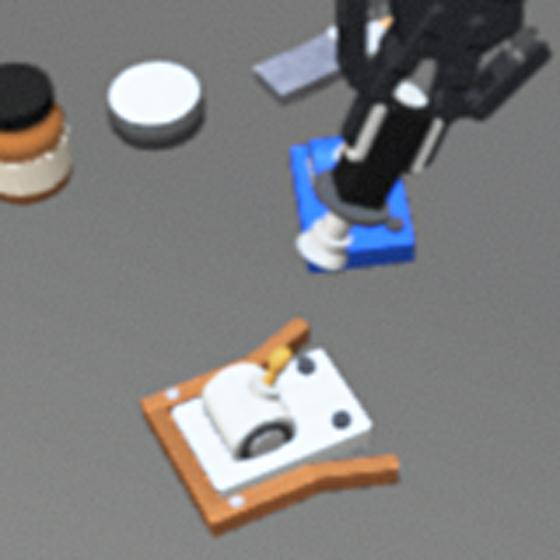

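The crop shows the coupler leaning in line with the nipple (tip at about (280,355)), with its white cup at (322,250). The networks and my model agree within 3 mm. I move to 30 mm standoff on the nipple axis.

```bash
python3 go.py "[.5495,-.0555,.1623]" "[.5645,-.0557,.1363]" "[.5685,-.0557,.1294]"
```

```text
18.2 [ 0.5373 -0.0462  0.2391] yaw 79.2999316659531 toolz [ 0.5199  0.0705 -0.8513]
shift [-0.0214 -0.025   0.0711] 0.0783462494816709
shift [-0.0024 -0.0001  0.0299] 0.03001732832881701
shift [-0.0006 -0.      0.008 ] 0.007975587752636182
q [-0.3367 -0.2119 -0.637   0.6436  0.2406  1.5342]
```

Request:
send_rows --rows '[[0, [-0.0071, -0.0083, 0.0235], 0], [0, [-0.0071, -0.0083, 0.0235], 0], [0, [-0.0071, -0.0083, 0.0235], 0], [0, [0, 0, 0], 0]]'

```text
clock: 18.6
eef_pos: [0.5452, -0.0544, 0.1568]
eef_rot: [0.758, 0.595, 0.232, 0.134]
wrist_force: [-1.1, 0.8, -2.9]
opening: 0.0293
grip_force: 61.7
```

```bash
python3 go.py "[.5495,-.0555,.1623]"; sed -i 's/u-80:u+80/u-60:u+60/;s/v-100,0):v+60/v-80,0):v+40/' look.py; python3 look.py; python3 go.py "[.5495,-.0555,.1623]"
```

```text
18.6 [ 0.5452 -0.0544  0.1568] yaw 79.14367833300199 toolz [ 0.511   0.0731 -0.8565]
shift [ 0.0008  0.0065 -0.0026] 0.007085526051812175
q [-0.3491 -0.0965 -0.7311  0.4477  0.246   1.5234]
18.6 [ 0.5452 -0.0544  0.1568] yaw 79.14367833300199 toolz [ 0.511   0.0731 -0.8565]
scene mouth pred px [290.6483 241.5004] top [314.2117 200.6773] tip px [285.2431 246.3144]
scene coupler_socket 0.9 [0.4045 0.3113 0.0067]
scene coupler_socket 0.7 [ 0.5733 -0.0664  0.0986]
scene coupler 0.96 [ 0.4048  0.3107 -0.0021]
scene coupler 0.56 [ 0.5827 -0.0633  0.0859]
scene nipple_tip 0.74 [ 0.6086 -0.0648 -0.0009]
scene nipple_tip 0.56 [ 0.5912 -0.0677  0.077 ]
crop origin 205 146 x3.5
wrist mouth pred px [312.6002 266.4225] top [305.2284 369.9294] tip px [322.7171 258.2954]
wrist coupler 0.9 [ 0.5888 -0.0659  0.0967]
pred socket [ 0.5755 -0.0636  0.0987] mouth [ 0.5813 -0.0643  0.0882]
19.0 [ 0.5489 -0.0554  0.1625] yaw 79.28676704618591 toolz [ 0.5195  0.0706 -0.8515]
shift [0.     0.0004 0.0004] 0.0006164054338934147
q [-0.3488 -0.101  -0.7257  0.447   0.2463  1.5234]
```

Request:
send_rows --rows '[[0, [-0.0008, 0, 0.01], 0], [0, [-0.0008, 0, 0.01], 0], [0, [-0.0004, 0, 0.005], 0], [0, [0, 0, 0], 0], [0, [0, 0, 0], 0]]'

```text
clock: 19.5
eef_pos: [0.5603, -0.0552, 0.1383]
eef_rot: [0.757, 0.595, 0.234, 0.136]
wrist_force: [0.4, -0.9, -1.4]
opening: 0.0292
grip_force: 61.9
```

Request:
send_rows --rows '[[0, [-0.0002, 0, 0.003], 0], [0, [0, 0, 0], 0], [0, [0, 0, 0], 0]]'

```text
clock: 19.8
eef_pos: [0.562, -0.0553, 0.1364]
eef_rot: [0.757, 0.595, 0.234, 0.137]
wrist_force: [-0.6, -0.1, -2.1]
opening: 0.0293
grip_force: 61.9
```

Request:
send_rows --rows '[[0, [-0.0002, 0, 0.003], 0], [0, [0, 0, 0], 0], [0, [0, 0, 0], 0]]'

```text
clock: 20.1
eef_pos: [0.5639, -0.0554, 0.1341]
eef_rot: [0.757, 0.595, 0.234, 0.137]
wrist_force: [1.1, -0.9, -1.5]
opening: 0.0292
grip_force: 62.2
```

```bash
python3 ax.py; python3 go.py "[.5645,-.0557,.1363]"; python3 look.py
```

```text
20.1 [ 0.5639 -0.0554  0.1341] yaw 79.25941042208476 toolz [ 0.5178  0.0711 -0.8525]
coupler in tool [ 0.1365  0.     -0.9906] world [-0.488   0.0612  0.8707] nipple [-0.5    0.006  0.866] angle deg 3.2487431479329705 tilt 29.461868186083976 q [-0.3363 -0.0316 -0.7339  0.3688  0.2403  1.5348]
20.1 [ 0.5639 -0.0554  0.1341] yaw 79.25941042208476 toolz [ 0.5178  0.0711 -0.8525]
shift [ 0.0002  0.0016 -0.0016] 0.0023038444135593033
q [-0.3363 -0.0316 -0.7339  0.3688  0.2403  1.5348]
20.1 [ 0.5639 -0.0554  0.1341] yaw 79.25941042208476 toolz [ 0.5178  0.0711 -0.8525]
scene mouth pred px [283.1773 250.9661] top [306.5793 211.0589] tip px [285.2431 246.3144]
scene coupler_socket 0.92 [0.4039 0.3092 0.0085]
scene coupler_socket 0.59 [ 0.5907 -0.0656  0.0759]
scene coupler 0.78 [ 0.3995  0.3131 -0.0002]
scene coupler 0.73 [ 0.5992 -0.0668  0.0645]
crop origin 205 146 x3.5
wrist mouth pred px [324.6133 267.2765] top [324.4727 374.4344] tip px [326.1524 275.2179]
wrist coupler 0.87 [ 0.5997 -0.0654  0.0691]
pred socket [ 0.5947 -0.0648  0.0763] mouth [ 0.6005 -0.0655  0.0659]
```

View pics/look_scene.png

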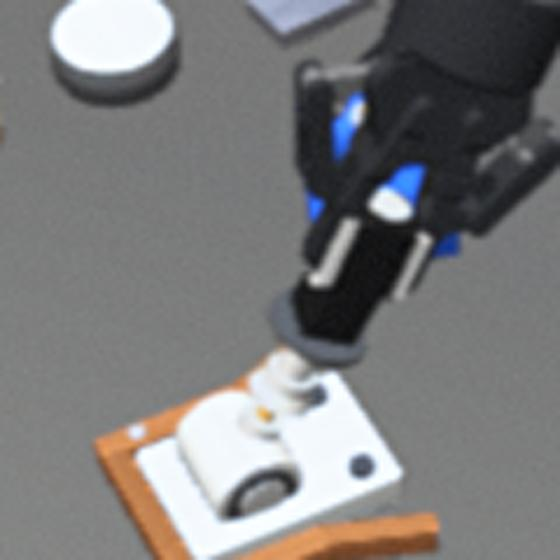

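The cup is over the nipple head at (275,395), in line, with no force yet. I press in small steps.

Request:
send_rows --rows '[[0, [-0.0002, 0, 0.003], 0], [0, [0, 0, 0], 0], [0, [0, 0, 0], 0]]'

```text
clock: 20.8
eef_pos: [0.5653, -0.0553, 0.1319]
eef_rot: [0.757, 0.595, 0.234, 0.137]
wrist_force: [-5.7, -0.2, 7.0]
opening: 0.0294
grip_force: 63.3
```

Request:
send_rows --rows '[[0, [-0.0002, 0, 0.002], 0], [0, [0, 0, 0], 0], [0, [0, 0, 0], 0]]'

```text
clock: 21.1
eef_pos: [0.5663, -0.0553, 0.1302]
eef_rot: [0.757, 0.595, 0.234, 0.137]
wrist_force: [-4.8, -0.3, 7.0]
opening: 0.0292
grip_force: 63.3
```

Request:
send_rows --rows '[[0, [-0.0002, 0, 0.002], 0], [0, [0, 0, 0], 0], [0, [0, 0, 0], 0]]'

```text
clock: 21.4
eef_pos: [0.5674, -0.0554, 0.1282]
eef_rot: [0.757, 0.595, 0.234, 0.137]
wrist_force: [-2.6, -0.6, 4.8]
opening: 0.0294
grip_force: 63.0
```

Request:
send_rows --rows '[[0, [-0.0002, 0, 0.002], 0], [0, [0, 0, 0], 0], [0, [0, 0, 0], 0]]'

```text
clock: 21.7
eef_pos: [0.5684, -0.0554, 0.1266]
eef_rot: [0.757, 0.595, 0.235, 0.137]
wrist_force: [-6.2, -0.5, 9.1]
opening: 0.0293
grip_force: 63.9
```

The force fell after the snap and is now rising, so the nipple is near its end stop. I add a little more push.

Request:
send_rows --rows '[[0, [-0.0001, 0, 0.0015], 0], [0, [0, 0, 0], 0], [0, [0, 0, 0], 0]]'

```text
clock: 22.0
eef_pos: [0.5687, -0.0553, 0.1264]
eef_rot: [0.757, 0.595, 0.235, 0.137]
wrist_force: [-17.0, 0.3, 21.9]
opening: 0.0291
grip_force: 65.9
```

Request:
send_rows --rows '[[0, [0, 0, 0.001], 0], [0, [0, 0, 0], 0], [0, [0, 0, 0], 0], [0, [0, 0, 0], 0], [0, [0, 0, 0], 0]]'

```text
clock: 22.5
eef_pos: [0.5689, -0.0552, 0.1263]
eef_rot: [0.757, 0.594, 0.235, 0.137]
wrist_force: [-25.6, 1.2, 31.3]
opening: 0.0295
grip_force: 67.4
```

```bash
python3 ax.py; python3 look.py | grep -v wrist; python3 -c "
from st import *
print(s['wrist_force'],s['grip_force'])"
```

```text
22.5 [ 0.5689 -0.0552  0.1263] yaw 79.24073435501413 toolz [ 0.5182  0.0713 -0.8523]
coupler in tool [ 0.1365  0.     -0.9906] world [-0.4883  0.061   0.8705] nipple [-0.5    0.006  0.866] angle deg 3.23142621610412 tilt 29.479228652783302 q [-0.3322 -0.0108 -0.7346  0.3461  0.2387  1.5392]
22.5 [ 0.5689 -0.0552  0.1263] yaw 79.24073435501413 toolz [ 0.5182  0.0713 -0.8523]
scene mouth pred px [281.3958 254.125 ] top [304.646  214.4894] tip px [285.2431 246.3144]
scene coupler_socket 0.89 [ 0.5975 -0.067   0.068 ]
scene coupler_socket 0.57 [0.4075 0.3111 0.0092]
scene coupler 0.77 [ 0.6055 -0.0622  0.0553]
scene coupler 0.69 [ 0.4016  0.3111 -0.0038]
scene nipple_tip 0.53 [ 0.5123  0.3058 -0.0003]
crop origin 205 146 x3.5
pred socket [ 0.5997 -0.0646  0.0685] mouth [ 0.6056 -0.0653  0.0581]
22.9 [ 0.5689 -0.0552  0.1263] yaw 79.24384533904603 toolz [ 0.5182  0.0714 -0.8523]
[-24.6087   0.6028  31.7172] 67.36624002456665
```

View pics/look_scene.png

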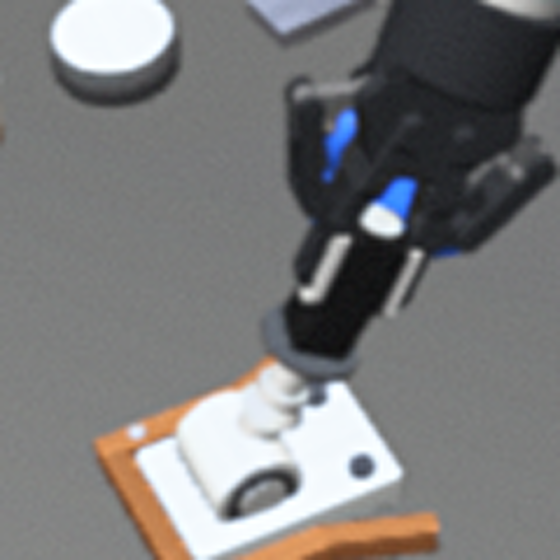

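The cup is seated hard on the nipple at (265,410), axes in line and the block flat in the stop. The push of about 40 N shows it is on the end stop, so I ease back slightly and hand in.

Request:
send_rows --rows '[[0, [0, 0, -0.0008], 0], [0, [0, 0, 0], 0], [0, [0, 0, 0], 0], [0, [0, 0, 0], 0], [0, [0, 0, 0], 0]]'

```text
clock: 23.4
eef_pos: [0.5688, -0.0553, 0.1264]
eef_rot: [0.757, 0.595, 0.235, 0.137]
wrist_force: [-20.0, 0.5, 24.0]
opening: 0.0297
grip_force: 65.6
```

```bash
python3 -c "
from rig import *
s=observe();print(s['wrist_force'],s['eef_pos'],s['grip_force']);print(hand_in())"
```

```text
[-20.01476798   0.45562605  23.98176838] [ 0.56875424 -0.05528385  0.12641061] 65.62889099121094
the job is handed in; nothing more can be done
None
```

I handed the job in at about 23 s with the block home in the stop and the gripped coupler holding the nipple on its end stop at roughly 31 N, about 3° off its axis by my estimate; the hand-in call returned no verdict.

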